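# Unlock the jar-holding board and hold its spring jaw open at the marker

## Task

Please open the jar-holding board for me: turn its black lock knob anticlockwise (seen from above) as far as it goes, then pull the spring jaw open by its crossbar handle until the jaw's pointer is in line with the marker clip, and keep holding it there with the gripper so that I can set the jar in. Finish while still holding the jaw open (it springs shut if let go), and leave the jar, the mug and the pepper mill standing where they are.

Things in the scene. Friction and masses are not known exactly. Their poses are not given: they have to be found in the camera images.
- board: Pale wooden board, 220 (x) x 360 (y) x 20 mm, fixed on the table; origin: centre of its underside. A fixed wooden jaw (120 wide, 20 thick, top at 70 mm) stands across its -y end. The spring jaw slides along the board's y axis on rails in the middle (x = 0) and opens towards +y, away from the fixed jaw. The lock knob stands at x = +60, y = +40 mm.
- jaw (a joint): Travel of the spring jaw along the board's +y axis, m: 0 = shut (its start), 0.12 = open to the end stop. A spring pulls it shut, about 6 N at 0 rising by 0.9 N per 10 mm (about 15 N at 100 mm). While the lock knob is at its start the jaw can move only about 2 mm.
- handle (a point): Middle of the jaw's crossbar handle: round steel bar, 16 mm diameter, 84 mm long, along the board's x axis, centre 86 mm above the table, on thin posts near its ends; free beneath down to 38 mm. At jaw = 0 it is at x = 0, y = -45 mm of the board. The moving jaw plate (120 wide, top 68 mm above the table) is 62 mm from it on the -y side. Axes as the board's.
- pointer (a point): Tip of the jaw's pointer: a flat dark steel finger, 8 mm wide (y), 6 mm thick, that sticks out of the jaw carriage to the board's -x side and moves with the jaw. The point is on its top, mid-width, at x = -70, y = -22 mm of the board (jaw = 0), 36 mm above the table. Axes as the board's.
- marker: Small black plastic marker clip, 26 (x) x 10 (y) x 20 mm, a thin steel line along its top,, fixed on a strip at x = -85 mm of the board, 55 to 105 mm further along +y than the pointer's start. Origin: centre of its underside, 21 mm above the table; axes as the board's. The jaw is at the mark when the pointer's tip and this clip have the same y in the board's frame; they do not touch.
- knob (a joint): Angle of the lock knob, rad, growing anticlockwise seen from above: 0 = locked stop, 1.3 = fully free (stop); it starts between 0 and 0.15, turns stiffly (about 0.1 N m) and stays where it is left. The jaw can pass once the knob is beyond about 0.7.
- knob_grip (a point): On the lock knob's vertical axis, at the height to grip (66 mm above the table). The grip is an upright black bar 56 mm long, 14 mm thick, 40 to 80 mm above the table. The point turns with the knob: x lies along the bar, z up. Below the bar a 45 mm steel arm points along +x and bars the jaw carriage's nose.
- jar: Bystander: closed glass preserving jar, 72 mm diameter, 110 mm high, standing loose near the board's -y end; origin at the centre of its underside.
- mug: Bystander: white mug, 80 mm diameter, 90 mm high, loose, near the board's +y end; origin at the centre of its underside.
- shaker: Bystander: dark wooden pepper mill, 48 mm diameter, 90 mm high, loose, beyond the board's +x side; origin at the centre of its underside.

How it is judged:
On the way, in this order (a step that is already met when the one before it is completed fails the run):
1. the lock knob is turned anticlockwise, free of the jaw (value of joint knob above 0.95 rad), for 0.1 s.
2. the jaw's pointer is held in line with the marker (y of pointer in the frame of marker between -0.006 and 0.006 m and velocity of joint jaw between -0.02 and 0.02 m/s), for 0.4 s.
At the end, for the whole second after the job is handed in: The knob is still turned free (beyond 0.9 rad), and the gripper's fingers hold the spring jaw (more than 3 N between them) at rest with its pointer within 6 mm of the marker along the board; no loose thing props the jaw, and the jar, mug and pepper mill stand within 30 mm of their starts (value of joint knob above 0.9 rad and y of pointer in the frame of marker between -0.006 and 0.006 m and velocity of joint jaw between -0.01 and 0.01 m/s and contact force between the fingers and jaw above 3 N and contact force between each of jar, mug, shaker and jaw below 0.3 N and distance of each of jar, mug, shaker from where it was at the start of the episode below 0.03 m); the arm keeps its last pose, push and grip.
It fails at once if the jar is knocked over or shoved (angle between jar's own z axis and vertical above 0.4 rad or distance of jar from where it was at the start of the episode above 0.04 m).
It fails at once if the mug is knocked over or shoved (angle between mug's own z axis and vertical above 0.4 rad or distance of mug from where it was at the start of the episode above 0.04 m).
It fails at once if the pepper mill is knocked over or shoved (angle between shaker's own z axis and vertical above 0.4 rad or distance of shaker from where it was at the start of the episode above 0.04 m).
It also fails if it takes over 51 s, if anything falls off the work surface, if the arm or the gripper's body presses on something with over 40 N, if the wrist force passes 120 N, or if a joint passes its speed limit or range.

## Robot

A 7-joint arm with a two-finger parallel gripper is mounted at the origin on the work surface. World frame = base frame: x ahead of the robot, y to its left, z up, the work surface at z = 0. Lengths are in m, angles in rad, forces in N, time in s.
With the tool pointing down it reaches from about 0.4 to 0.85 m from the base axis. Payload 10.4 kg.
Tool frame: the origin (TCP) lies at the very end of the fingers, on their centre line; the grasp point (between the pads) lies 19 mm behind it (manip.grip_point_offset is the distance from the TCP to the grasp point, in m); z points along the fingers, y is the line along which they close (so a half turn about z gives the same grasp; the last joint's range is limited). The gripper opens to 85 mm and grips with 20 to 120 N. Pads are 22 mm wide; open, the fingers measure 114 mm over their backs; the gripper's body (76 mm by 85 mm) begins 54 mm behind the grasp point. The pads swing forward as they close: fully open they stand 13 mm farther back than shut.
Start: joints at [-1.178, 0.332, -0.065, 1.46, 0.022, 1.35, -0.088], TCP at [0.252, 0.572, 0.231] pointing down, gripper open.
Joint ranges: [-2.6, 2.6], [-0.5, 2.12], [-1.47, 1.34], [0.16, 2.42], [-1.27, 4.41], [0.06, 2.06], [-2.6, 2.6]. Speed limits (rad/s): [2.22, 2.22, 2.79, 2.79, 3.14, 3.14, 3.14].

## Interface

Orientations are given as a unit quaternion [x, y, z, w].
In Python, from workcell import manip gives the robot as it stands. The module is installed in compiled form; this text tells all that it offers.
- The arm moves only by the tool step_arm, never from a script. Its argument "moves" is a list of rows, each a list of 7 numbers: the closure, from 0 (fully open) to 1 (shut), then the shift along the world's x, y, z in mm, then the turn, a rotation vector about the world's x, y, z in rad. In form: [[grip, tx, ty, tz, ax, ay, az], ...]. A call has 1 to 10 rows; each row is the pose to reach, as a shift and turn from the pose commanded when the call began; what a row does not reach only later rows make up. A row lasts 1/10 s, in which the tool goes at most 50 mm and 8.59 degrees, less where a joint would pass 70% of its speed; a pose out of reach is approached as far as the arm can. A call with a gripper value outside its range is refused whole. The fingers move at their own pace and stop on an object; "grip_force" is the grip in N (left out, the last holds). Time passes only in rows, so rows that repeat a pose let the fingers close. It gives the time, the measured TCP pose, the force, the opening and the grip force at its end, in the units of the state.
- manip.get_obs(): the state, without advancing time (a new reading comes with each control period).
- manip.camera(name): name is "scene" or "side" or "wrist"; returns a dict with "image" (420x560x3 uint8, blue, green, red), "K" (3x3 intrinsics, pixels), "dist_coeffs" ([k1, k2, p1, p2, k3] as OpenCV has them; the pictures are not rectified), "rvec" (rotation vector, rad) and "tvec" (3), from world to camera coordinates, as OpenCV has them; the wrist camera has in their place "mount" (4x4, takes a point from camera to tool coordinates, whose origin is the TCP and whose axes are the flange's). Camera axes: x right, y down, z forward; pixel columns grow to the right and rows downward; lengths in m; the calibration is good to about 2 mm. A picture is of the moment at which its call begins: read the wrist's pose just before it. There is no depth.
- manip.hand_in(): hands the job in; it is judged then, once.
The state is a dict: "clock": time; "joint_pos": joint angles; "joint_velocities": joint speeds; "tau": joint torques, N m; "position": TCP position; "ee_rot": TCP orientation; "ft_force": force on the tool from outside, world axes, zero at the start; "torque": the same for the moment, N m; "grip_width": opening from 0.0 (shut) to 1.0 (fully open); "grasp_force": force on a finger pad.
Only numpy, scipy, OpenCV 4.12 (cv2) and the standard library are available. Lean on these libraries where they do the work, as an engineer would, in place of code of your own. Each camera call takes 0.05 s, during which the arm holds its last target. There are 200 camera calls.

## Working session

There is one attempt and no reset: what is moved stays moved. The work goes in short steps, Python scripts to look and compute and a tool call to move; the robot and the scene stay as the last step left them, time stands still between calls to the robot, and variables do not carry over. Pictures are saved under pics/ and viewed, at most 10 in all, crops included, and the job is handed in when it is done.

Besides the shell and the picture viewer there is one more tool, called as a command line: name --pt "numbers of a row" for each row, then --argument value for the rest. step_arm: Moves the arm, as the interface text tells. Its arguments: {"type":"object","properties":{"moves":{"type":"array","items":{"type":"array","items":{"type":"number"}}},"grip_force":{"type":"number"}},"required":["moves"]}

```bash
mkdir -p pics; cat > h.py <<'E'
import numpy as np, cv2
from workcell import manip
from scipy.spatial.transform import Rotation as R
def cam(n):
    o=manip.get_obs(); c=manip.camera(n)
    if n=="wrist":
        T=np.eye(4);T[:3,:3]=R.from_quat(o["ee_rot"]).as_matrix();T[:3,3]=o["position"]
        M=T@np.array(c["mount"]); c["Rcw"]=M[:3,:3]; c["C"]=M[:3,3]
    else:
        r=cv2.Rodrigues(np.array(c["rvec"],float))[0]; c["Rcw"]=r.T; c["C"]=-r.T@np.array(c["tvec"],float).ravel()
    c["K"]=np.array(c["K"],float);c["dist_coeffs"]=np.array(c["dist_coeffs"],float)
    return c
def ray(c,p,z):
    u=cv2.undistortPoints(np.array(p,float).reshape(-1,1,2),c["K"],c["dist_coeffs"]).reshape(-1,2)
    d=np.c_[u,np.ones(len(u))]@c["Rcw"].T
    return c["C"]+d*((z-c["C"][2])/d[:,2])[:,None]
def proj(c,P):
    r=c["Rcw"].T
    return cv2.projectPoints(np.array(P,float).reshape(-1,1,3),cv2.Rodrigues(r)[0],-r@c["C"],c["K"],c["dist_coeffs"])[0].reshape(-1,2)
E
python3 - <<'E'
from h import *
o=manip.get_obs(); print({k:np.round(v,3) for k,v in o.items()})
for n in("scene","side","wrist"):
    c=cam(n); cv2.imwrite(f"pics/{n}0.png",c["image"]); print(n,c["C"].round(3),c["Rcw"][:,2].round(2))
E
```

```text
{'clock': np.float64(0.0), 'joint_pos': array([-1.178,  0.333, -0.065,  1.461,  0.022,  1.35 , -0.089]), 'joint_velocities': array([ 0.001,  0.002,  0.001, -0.001, -0.   , -0.   , -0.   ]), 'tau': array([-0.0000e+00, -6.2546e+01,  4.9000e-02, -3.9160e+01,  1.6000e-02,
        1.0000e-02, -0.0000e+00]), 'position': array([0.252, 0.571, 0.231]), 'ee_rot': array([ 0.206,  0.978, -0.001, -0.   ]), 'ft_force': array([ 0.502,  0.839, -0.088]), 'torque': array([0.005, 0.02 , 0.012]), 'grasp_force': np.float64(0.0), 'grip_width': np.float64(1.004)}
scene [1.109 0.449 0.709] [-0.6  -0.41 -0.68]
side [ 0.208 -0.637  0.863] [ 0.33  0.62 -0.71]
wrist [0.176 0.605 0.374] [ 0.3  -0.13 -0.95]
```

View pics/scene0.png

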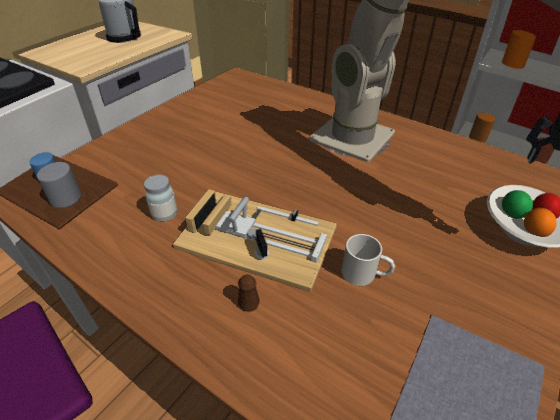

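View pics/side0.png

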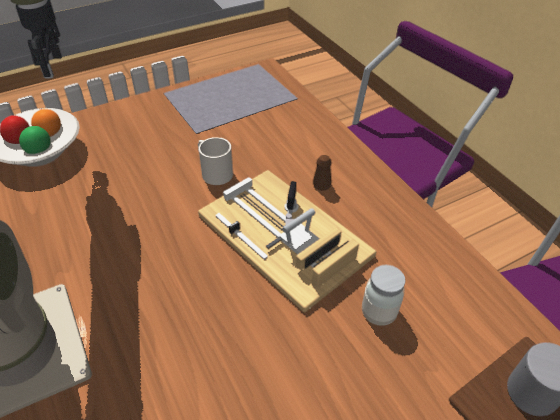

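The scene view shows the board at about (255,235), with the knob near (262,243), the marker near (294,215), the jar at (160,198), the mug at (362,260) and the mill at (248,292). In the side view the board corners are near (199,213), (268,173), (374,252) and (308,299). I'll enlarge both.

```bash
python3 - <<'E'
import cv2
a=cv2.imread("pics/side0.png")[165:305,190:390]
cv2.imwrite("pics/sc.png",cv2.resize(a,None,fx=4,fy=4,interpolation=cv2.INTER_CUBIC))
a=cv2.imread("pics/scene0.png")[180:290,165:345]
cv2.imwrite("pics/cc.png",cv2.resize(a,None,fx=4.4,fy=4.4,interpolation=cv2.INTER_CUBIC))
E
```

```text
(no output)
```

View pics/sc.png

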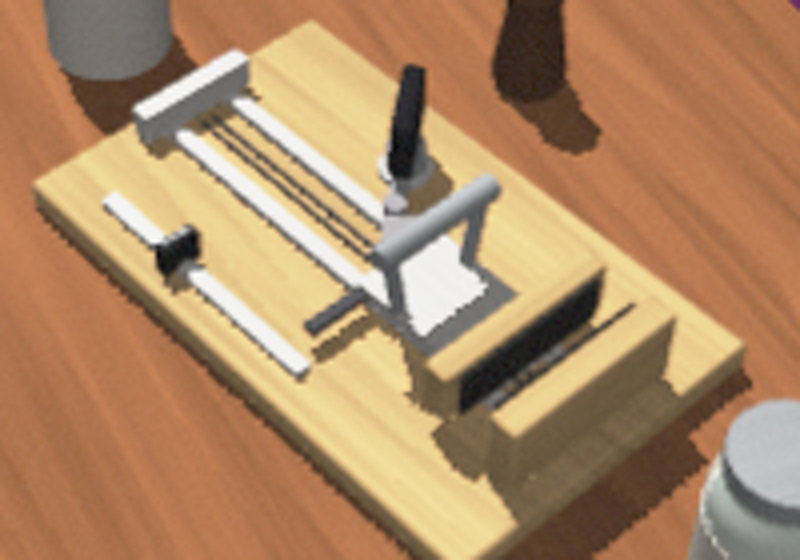

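View pics/cc.png

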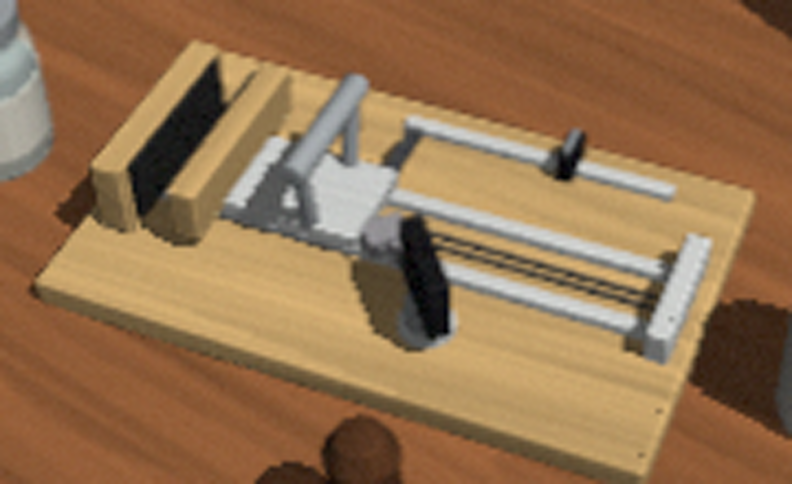

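```bash
cat >> h.py <<'E'
def tri(ca,pa,cb,pb):
    A=[];b=[]
    for c,p in((ca,pa),(cb,pb)):
        d=ray(c,[p],0)[0]-c["C"]; d/=np.linalg.norm(d); M=np.eye(3)-np.outer(d,d); A.append(M);b.append(M@c["C"])
    return np.linalg.lstsq(np.vstack(A),np.hstack(b),rcond=None)[0]
E
python3 - <<'E'
from h import *
s=cam("side");c=cam("scene")
S=lambda x,y:(x/4+190-.4,y/4+165-.4); C=lambda x,y:(x/4.4+165-.4,y/4.4+180-.4)
side=dict(pp=S(312,22),mp=S(38,188),pm=S(744,350)); sc=dict(pp=C(642,473),mp=C(753,193),pm=C(37,290))
P={}
for k in side:
    a=ray(s,[side[k]],.02)[0];b=ray(c,[sc[k]],.02)[0];P[k]=(a+b)/2;print(k,a.round(4),b.round(4),tri(s,side[k],c,sc[k]).round(4))
print(np.linalg.norm(P['pp']-P['mp']),np.linalg.norm(P['pp']-P['pm']))
y=P['pp']-P['pm'];x=P['pp']-P['mp']
th=np.mean([np.arctan2(-y[0],y[1]),np.arctan2(x[1],x[0])]);print("yaw",th,np.arctan2(-y[0],y[1]),np.arctan2(x[1],x[0]))
r=R.from_euler('z',th).as_matrix()
o=np.mean([P[k]-r@np.array(v) for k,v in dict(pp=(.11,.18,.02),mp=(-.11,.18,.02),pm=(.11,-.18,.02)).items()],0);print("org",o)
L=lambda p:(r.T@(p-o)).round(4)
for n,a,b in(("handleR",S(487,185),C(357,82)),("handleL",S(383,258),C(295,170)),("pointer",S(310,328),C(395,165)),("marker",S(180,243),C(571,150)),("knobtop",S(410,75),C(428,260))):
    print(n,L(tri(s,a,c,b)),[L(ray(q,[p],z)[0]) for q,p,z in((s,a,.08),(c,b,.08),(s,a,.041),(c,b,.041))])
np.savez("b.npz",r=r,o=o)
for n in[(0,-.045,.086),(.06,.04,.066),(.06,.04,.08),(-.07,-.022,.036)]: print(n,(o+r@np.array(n)).round(4),proj(s,o+r@np.array(n)),proj(c,o+r@np.array(n)))
E
```

```text
pp [0.6507 0.2162 0.02  ] [0.6546 0.2238 0.02  ] [0.6525 0.2218 0.0154]
mp [0.4425 0.1622 0.02  ] [0.4454 0.1731 0.02  ] [0.4427 0.1698 0.0145]
pm [ 0.732  -0.1299  0.02  ] [ 0.7421 -0.1159  0.02  ] [ 0.7374 -0.124   0.0106]
0.215161436939666 0.35318539547721145
yaw 0.24356739309136738 0.24130978256737812 0.2458250036153566
org [ 5.90083775e-01  2.11658268e-02 -1.15648232e-18]
handleR [ 0.0052 -0.0422  0.1167] [array([ 0.0423, -0.0392,  0.08  ]), array([-0.0488, -0.0445,  0.08  ]), array([ 0.0708, -0.0139,  0.041 ]), array([-0.0894, -0.0653,  0.041 ])]
handleL [-0.0084 -0.0433  0.055 ] [array([-0.0356, -0.0404,  0.08  ]), array([ 0.0302, -0.0456,  0.08  ]), array([-0.011 , -0.0152,  0.041 ]), array([-0.0055, -0.0664,  0.041 ])]
pointer [-0.0576 -0.0188  0.0185] [array([-0.0954, -0.0504,  0.08  ]), array([0.007 , 0.0036, 0.08  ]), array([-0.0738, -0.0257,  0.041 ]), array([-0.0301, -0.0142,  0.041 ])]
marker [-0.0838  0.0739  0.0349] [array([-0.1075,  0.0387,  0.08  ]), array([-0.0388,  0.0893,  0.08  ]), array([-0.0865,  0.0679,  0.041 ]), array([-0.0788,  0.0768,  0.041 ])]
knobtop [0.0691 0.0491 0.0835] [array([0.0717, 0.0518, 0.08  ]), array([0.0661, 0.0477, 0.08  ]), array([0.1017, 0.0816, 0.041 ]), array([0.0326, 0.0327, 0.041 ])]
(0, -0.045, 0.086) [ 0.6009 -0.0225  0.086 ] [[299.24968025 220.00006431]] [[237.12083621 208.51573408]]
(0.06, 0.04, 0.066) [0.6387 0.0745 0.066 ] [[291.78143236 192.84157965]] [[259.95176399 240.17048432]]
(0.06, 0.04, 0.08) [0.6387 0.0745 0.08  ] [[291.95410561 188.36345968]] [[259.77108296 235.9761004 ]]
(-0.07, -0.022, 0.036) [ 0.5275 -0.0171  0.036 ] [[267.28876394 246.19551261]] [[257.75196453 208.00675948]]
```

step_arm --pt "0 50 -80 80 0 0 -0.14" --pt "0 80 -120 100 0 0 -0.28" --pt "0 110 -170 100 0 0 -0.42" --pt "0 140 -220 100 0 0 -0.56" --pt "0 170 -270 100 0 0 -0.7" --pt "0 200 -310 100 0 0 -0.84" --pt "0 225 -355 100 0 0 -0.98" --pt "0 250 -400 100 0 0 -1.12" --pt "0 280 -450 100 0 0 -1.25" --pt "0 300 -480 100 0 0 -1.25"

```text
clock: 1.25
position: [0.506, 0.1663, 0.3304]
ee_rot: [0.741, 0.671, 0.0, 0.0]
ft_force: [0.5, 1.4, 0.4]
grip_width: 1.003
grasp_force: 0.0
```

step_arm --pt "0 25 -60 0 0 0 -0.14" --pt "0 25 -60 0 0 0 -0.28" --pt "0 25 -60 0 0 0 -0.42" --pt "0 25 -60 0 0 0 -0.56" --pt "0 25 -60 0 0 0 -0.7" --pt "0 25 -60 0 0 0 -0.84" --pt "0 25 -60 0 0 0 -0.98" --pt "0 25 -60 0 0 0 -1.12" --pt "0 25 -60 0 0 0 -1.23" --pt "0 25 -60 0 0 0 -1.23"

```text
clock: 2.25
position: [0.5303, 0.1082, 0.3301]
ee_rot: [0.993, 0.122, -0.0, 0.0]
ft_force: [0.2, -0.4, -0.1]
grip_width: 1.002
grasp_force: 0.0
```

```bash
python3 - <<'E'
from h import *
o=manip.get_obs(); print(o["position"],o["ee_rot"],o["joint_pos"].round(2),R.from_quat(o["ee_rot"]).as_matrix().round(3))
c=cam("wrist");cv2.imwrite("pics/w1.png",c["image"]);print(c["C"],c["Rcw"][:,2])
E
```

```text
[0.53028763 0.10824899 0.33005261] [ 9.92555087e-01  1.21796536e-01 -4.91277579e-05  3.47441808e-05] [-0.73  0.11  0.49  1.54 -0.05  1.5  -1.57] [[ 0.97   0.242 -0.   ]
 [ 0.242 -0.97  -0.   ]
 [-0.     0.    -1.   ]]
[0.61093314 0.12798026 0.47384267] [-0.31352058 -0.07831067 -0.94634681]
```

View pics/w1.png

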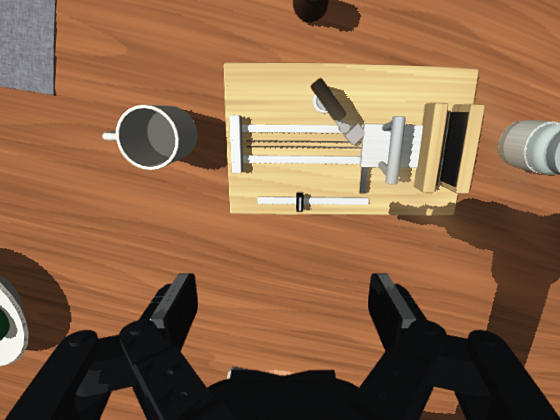

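The wrist view shows the board corners near (225,63), (478,70) and (230,213). The knob bar runs from (316,83) to about (345,120), with its steel arm towards (360,135). The handle is at (397,150), the pointer tip at (364,192) and the marker at (299,202).

```bash
python3 - <<'E'
from h import *
c=cam("wrist");im=c["image"]
b=np.load("b.npz")
co=[(224.5,63),(478.5,70),(230.5,213.5)]
P=ray(c,co,.02);print(P.round(4),np.linalg.norm(P[0]-P[1]),np.linalg.norm(P[0]-P[2]))
y=P[0]-P[1];x=P[0]-P[2];print(np.arctan2(-y[0],y[1]),np.arctan2(x[1],x[0]))
th=np.mean([np.arctan2(-y[0],y[1]),np.arctan2(x[1],x[0])])
r=R.from_euler('z',th).as_matrix()
o=np.mean([p-r@np.array(v) for p,v in zip(P,[(.11,.18,.02),(.11,-.18,.02),(-.11,.18,.02)])],0);print("org",o)
np.savez("b.npz",r=r,o=o)
L=lambda p,z:((ray(c,[p],z)[0]-o)@r).round(4)
print("handle ends .086",L((399,117),.09),L((391,183),.09),"ptr",L((364,192),.036),"mark",L((299,194),.041),L((299,211),.041))
# knob
crop=im[70:150,300:375]
cv2.imwrite("pics/k1.png",cv2.resize(im[60:220,220:420],None,fx=4,fy=3.75,interpolation=cv2.INTER_CUBIC))
for n in[(0,-.045,.086),(.06,.04,.066),(.06,.04,.08),(-.07,-.022,.036)]: print(n,(o+r@np.array(n)).round(4),proj(c,o+r@np.array(n)))
E
```

```text
[[ 0.6525  0.2209  0.02  ]
 [ 0.7369 -0.1249  0.02  ]
 [ 0.4412  0.1696  0.02  ]] 0.3558703133805224 0.2174908157693123
0.2391975589154388 0.23768260444600783
org [5.88737102e-01 2.15730379e-02 1.73472348e-17]
handle ends .086 [ 0.042  -0.0435  0.09  ] [-0.0404 -0.0432  0.09  ] ptr [-0.067 -0.024  0.036] mark [-0.0699  0.073   0.041 ] [-0.0962  0.0723  0.041 ]
(0, -0.045, 0.086) [ 0.5994 -0.0222  0.086 ] [[395.08514192 151.2439923 ]]
(0.06, 0.04, 0.066) [0.6376 0.0746 0.066 ] [[328.83359517 100.40492886]]
(0.06, 0.04, 0.08) [0.6376 0.0746 0.08  ] [[330.4892598  100.04613472]]
(-0.07, -0.022, 0.036) [ 0.5259 -0.0163  0.036 ] [[362.46850536 193.96196041]]
```

View pics/k1.png

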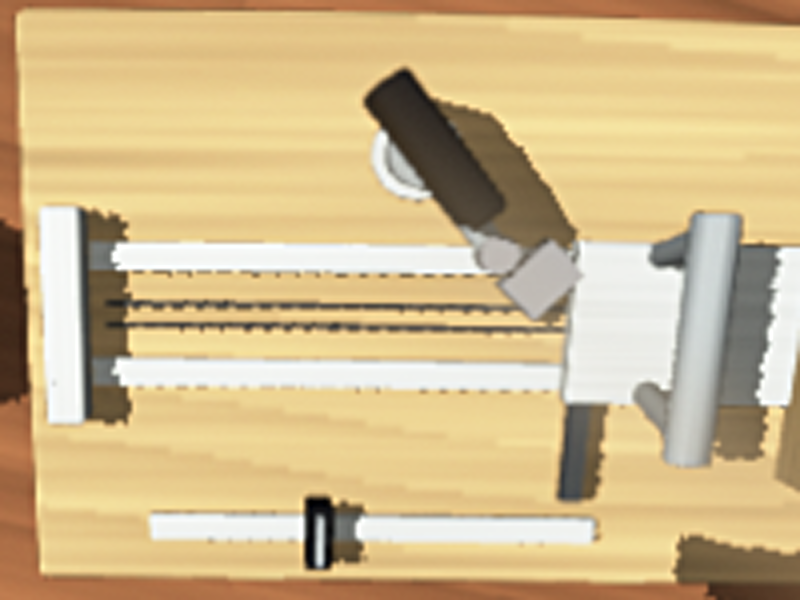

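```bash
python3 - <<'E'
from h import *
c=cam("wrist");b=np.load("b.npz");o,r=b["o"],b["r"]
W=ray(c,[(316.3,83.2),(341.8,116.5)],.08);print(W,(W-o)@r,W.mean(0),np.linalg.norm(W[1]-W[0]))
d=W[1]-W[0];print("world ang",np.degrees(np.arctan2(d[1],d[0])))
im=c["image"];m=((im.max(2)<75)).astype(np.uint8);m[:, :300]=0;m[:,345:]=0;m[:76]=0;m[122:]=0
n,l,s,_=cv2.connectedComponentsWithStats(m);k=1+s[1:,4].argmax()
q=cv2.minAreaRect(np.argwhere(l==k)[:,::-1].astype(np.float32));print(q);B=ray(c,cv2.boxPoints(q),.08);print(B.round(4),B.mean(0))
E
```

```text
[[0.65183737 0.09685363 0.08      ]
 [0.62256537 0.05543193 0.08      ]] [[0.07909532 0.05824726 0.08      ]
 [0.04086822 0.02491114 0.08      ]] [0.63720137 0.07614278 0.08      ] 0.05072088048417238
world ang -125.24817919816834
((328.26922607421875, 99.65383911132812), (44.65336608886719, 14.144853591918945), 56.30992889404297)
[[0.6479 0.1036 0.08  ]
 [0.6601 0.0924 0.08  ]
 [0.6266 0.0505 0.08  ]
 [0.6138 0.0619 0.08  ]] [0.63710956 0.07711326 0.08      ]
```

step_arm --pt "0 25 -10 -40 0 0 0.14" --pt "0 50 -20 -80 0 0 0.28" --pt "0 75 -30 -110 0 0 0.42" --pt "0 107 -33 -150 0 0 0.56" --pt "0 107 -33 -180 0 0 0.69" --pt "0 107 -33 -205 0 0 0.69" --pt "0 107 -33 -230 0 0 0.69" --pt "0 107 -33 -255 0 0 0.69" --pt "0 107 -33 -281 0 0 0.69" --pt "0 107 -33 -281 0 0 0.69" --grip_force 40

```text
clock: 3.4
position: [0.6349, 0.075, 0.0454]
ee_rot: [0.892, 0.452, -0.003, -0.001]
ft_force: [-1.2, 0.2, 0.5]
grip_width: 0.999
grasp_force: 0.0
```

step_arm --pt "0.5 0 0 0 0 0 0" --pt "0.5 0 0 0 0 0 0" --pt "0.5 0 0 0 0 0 0" --pt "0.7 0 0 0 0 0 0" --pt "0.7 0 0 0 0 0 0" --pt "1 0 0 0 0 0 0" --pt "1 0 0 0 0 0 0" --pt "1 0 0 0 0 0 0" --pt "1 0 0 0 0 0 0" --pt "1 0 0 0 0 0 0" --grip_force 40

```text
clock: 4.4
position: [0.6378, 0.0751, 0.0495]
ee_rot: [0.893, 0.451, 0.0, 0.0]
ft_force: [2.0, -0.2, 5.6]
grip_width: 0.156
grasp_force: 43.2
```

step_arm --pt "1 0 0 0 0 0 0.14" --pt "1 0 0 0 0 0 0.28" --pt "1 0 0 0 0 0 0.42" --pt "1 0 0 0 0 0 0.56" --pt "1 0 0 0 0 0 0.7" --pt "1 0 0 0 0 0 0.84" --pt "1 0 0 0 0 0 0.98" --pt "1 0 0 0 0 0 1.12" --pt "1 0 0 0 0 0 1.22" --pt "1 0 0 0 0 0 1.25"

```text
clock: 5.4
position: [0.6388, 0.075, 0.0496]
ee_rot: [0.459, 0.888, 0.001, 0.001]
ft_force: [6.1, 1.1, 1.7]
grip_width: 0.158
grasp_force: 71.3
```

```bash
python3 - <<'E'
from h import *
o=manip.get_obs();M=R.from_quat(o["ee_rot"]).as_matrix();print(np.degrees(np.arctan2(M[1,0],M[0,0])),o["torque"],o["ft_force"],o["joint_pos"].round(2),o["grip_width"])
E
```

```text
125.3040847979792 [ 0.09209998 -1.14703278 -1.6846208 ] [6.06852842 1.06075089 1.70968157] [-0.3   0.52  0.14  1.61 -0.08  1.02  0.49] 0.15751430626150426
```

step_arm --pt "1 0 0 0 0 0 -0.04" --pt "0.5 0 0 0 0 0 -0.04" --pt "0.5 0 0 0 0 0 -0.04" --pt "0.5 0 0 0 0 0 -0.04" --pt "0.5 0 0 0 0 0 -0.04" --pt "0.5 0 0 20 0 0 -0.04" --pt "0.5 0 0 45 0 0 -0.04" --pt "0.5 0 0 80 0 0 -0.04" --pt "0.5 0 0 110 0 0 0.08" --pt "0.5 0 0 130 0 0 0.2" --grip_force 60

```text
clock: 6.4
position: [0.6379, 0.0753, 0.1817]
ee_rot: [0.367, 0.93, 0.001, 0.001]
ft_force: [1.0, 0.8, -0.5]
grip_width: 0.496
grasp_force: 0.0
```

step_arm --pt "0.4 -10 -20 10 0 0 0.14" --pt "0.4 -20 -50 20 0 0 0.28" --pt "0.4 -30 -80 20 0 0 0.42" --pt "0.4 -39 -97 20 0 0 0.56" --pt "0.4 -39 -97 20 0 0 0.7" --pt "0.4 -39 -97 20 0 0 0.84" --pt "0.4 -39 -97 20 0 0 0.99" --pt "0.4 -39 -97 20 0 0 0.99" --pt "0.4 -39 -97 20 0 0 0.99"

```text
clock: 7.3
position: [0.5983, -0.0218, 0.199]
ee_rot: [-0.115, 0.993, 0.0, -0.0]
ft_force: [-0.3, -0.2, -0.1]
grip_width: 0.597
grasp_force: 0.0
```

```bash
python3 - <<'E'
from h import *
o=manip.get_obs();M=R.from_quat(o["ee_rot"]).as_matrix();print(o["clock"],o["position"],np.degrees(np.arctan2(M[1,0],M[0,0])),o["joint_pos"].round(2),o["grip_width"])
b=np.load("b.npz");print((o["position"]-b["o"])@b["r"])
c=cam("wrist");cv2.imwrite("pics/w2.png",c["image"])
E
```

```text
7.3 [ 0.59825252 -0.02179647  0.19898694] -166.83466147290414 [-0.07  0.29  0.04  1.58 -0.01  1.27  1.77] 0.5972090473715004
[-0.00099711 -0.0443899   0.19898694]
```

View pics/w2.png

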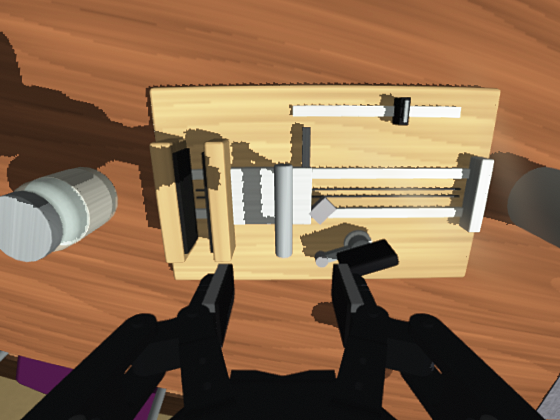

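The knob now stands clear of the nose. The handle runs from (284,165) to (285,257) between the fingers, the pointer tip is at (306,128) and the marker at (401,111).

```bash
python3 - <<'E'
from h import *
c=cam("wrist");b=np.load("b.npz");o,r=b["o"],b["r"];im=c["image"]
L=lambda p,z:((ray(c,[p],z)[0]-o)@r).round(4)
print("h",L((284,167),.092),L((285,255),.092))
for n,(x0,x1,y0,y1) in dict(ptr=(297,316,130,160),mark=(385,418,94,128)).items():
    s=im[y0:y1,x0:x1].astype(int); m=s.max(2)<(90 if n=="ptr" else 60)
    for rr in range(0,y1-y0,5): 
        q=np.flatnonzero(m[rr]); print(n,y0+rr,q.min()+x0 if len(q) else None,q.max()+x0 if len(q) else None)
print("p",L((306,128),.036),"m",L((401.5,98),.041),L((401.5,123),.041))
E
```

```text
h [-0.0398 -0.0431  0.092 ] [ 0.0408 -0.0426  0.092 ]
ptr 130 302 309
ptr 135 302 309
ptr 140 302 309
ptr 145 302 309
ptr 150 302 308
ptr 155 302 308
mark 94 None None
mark 99 394 409
mark 104 394 409
mark 109 394 403
mark 114 394 408
mark 119 392 402
mark 124 398 406
p [-0.0681 -0.0212  0.036 ] m [-0.0961  0.0683  0.041 ] [-0.0732  0.0707  0.041 ]
```

step_arm --pt "0.4 0 0 -40 0 0 0" --pt "0.4 0 0 -75 0 0 0" --pt "0.4 0 0 -110 0 0 0" --pt "0.4 0 0 -135 0 0 0" --pt "0.4 0 0 -135 0 0 0" --pt "0.7 0 0 -135 0 0 0" --pt "0.7 0 0 -135 0 0 0" --pt "1 0 0 -135 0 0 0" --pt "1 0 0 -135 0 0 0" --pt "1 0 0 -135 0 0 0" --grip_force 60

```text
clock: 8.4
position: [0.5994, -0.021, 0.0662]
ee_rot: [-0.117, 0.993, 0.0, 0.001]
ft_force: [-1.4, 2.1, 5.7]
grip_width: 0.165
grasp_force: 58.3
```

step_arm --pt "1 -1 4 0 0 0 0" --pt "1 -3.5 14.5 0 0 0 0" --pt "1 -6 25 0 0 0 0" --pt "1 -8.5 35 0 0 0 0" --pt "1 -11 45 0 0 0 0" --pt "1 -13.5 56 0 0 0 0" --pt "1 -16 66 0 0 0 0" --pt "1 -18.5 76 0 0 0 0" --pt "1 -20.8 85.5 0 0 0 0" --pt "1 -20.8 85.5 0 0 0 0"

```text
clock: 9.4
position: [0.5796, 0.0612, 0.0662]
ee_rot: [-0.116, 0.993, -0.002, 0.002]
ft_force: [4.7, -12.2, 5.3]
grip_width: 0.166
grasp_force: 59.0
```

```bash
python3 - <<'E'
from h import *
o=manip.get_obs();b=np.load("b.npz");print(o["clock"],(o["position"]-b["o"])@b["r"],o["ft_force"],o["grip_width"],o["grasp_force"])
a=[]
for n,(y,y1,x,x1) in dict(wrist=(0,300,130,430),scene=(190,250,250,350),side=(185,275,190,310)).items():
    i=cam(n)["image"];cv2.imwrite(f"pics/{n}3.png",i);k=i[y:y1,x:x1];a.append(cv2.resize(k,(266 if n!="wrist" else 266,300) if 0 else None,fx=(1.6 if n=="wrist" else 3),fy=(1.6 if n=="wrist" else 3),interpolation=cv2.INTER_CUBIC))
H=max(a[0].shape[0],a[1].shape[0]+a[2].shape[0]);W=a[0].shape[1]+max(a[1].shape[1],a[2].shape[1])
z=np.zeros((H,W,3),np.uint8);z[:a[0].shape[0],:a[0].shape[1]]=a[0];x=a[0].shape[1]
z[:a[1].shape[0],x:x+a[1].shape[1]]=a[1];z[a[1].shape[0]:a[1].shape[0]+a[2].shape[0],x:x+a[2].shape[1]]=a[2];print(z.shape)
z=z[:600,:];cv2.imwrite("pics/m3.png",cv2.resize(z,(min(W,800),z.shape[0])) if W>800 else z)
E
```

```text
9.4 [0.00045312 0.0406225  0.06621325] [  4.71297251 -12.172255     5.27076446] 0.16558390942234621 58.961196541786194
(480, 840, 3)
```

View pics/m3.png

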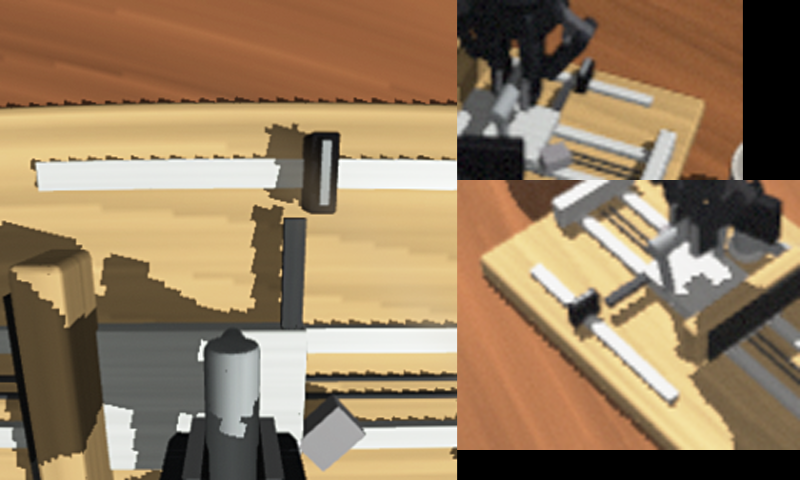

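The pointer's tip in the wrist image is near (323,137). The steel line of the marker runs along x ≈ 343.6 from row 88 to row 128, so the jaw needs a bit more travel.

```bash
cat > m.py <<'E'
from h import *
import sys
c=cam("wrist");b=np.load("b.npz");o,r=b["o"],b["r"];im=c["image"].astype(int).max(2)
L=lambda p,z:(ray(c,[p],z)[0]-o)@r
# marker line: bright run between dark clip edges ; pointer: dark run on pale wood
P=[];M=[]
for y in range(95,124,4):
    d=np.flatnonzero(im[y,325:360]<70)+325; M.append(L(((d.min()+d.max())/2,y),.041)[1]) if len(d) else 0
    br=[x for x in range(d.min(),d.max()) if im[y,x]>120]; print("m",y,d.min(),d.max(),np.mean(br) if br else None, L((np.mean(br),y),.041).round(4) if br else "")
for y in range(139,172,6):
    d=np.flatnonzero((im[y,310:350]<100))+310; print("p",y,d.min(),d.max(),L(((d.min()+d.max())/2,y),.036).round(4))
E
python3 m.py
```

```text
m 95 331 354 346.5 [-0.0908  0.0727  0.041 ]
m 99 332 354 346.5 [-0.0888  0.0728  0.041 ]
m 103 332 353 346.5 [-0.0868  0.0729  0.041 ]
m 107 332 353 346.0 [-0.0848  0.0728  0.041 ]
m 111 332 353 345.5 [-0.0827  0.0726  0.041 ]
m 115 332 352 345.5 [-0.0807  0.0727  0.041 ]
m 119 331 352 345.5 [-0.0786  0.0728  0.041 ]
m 123 330 352 345.5 [-0.0766  0.0729  0.041 ]
p 139 310 329 [-0.0677  0.0598  0.036 ]
p 145 310 329 [-0.0644  0.0599  0.036 ]
p 151 310 329 [-0.0611  0.06    0.036 ]
p 157 310 329 [-0.0577  0.0601  0.036 ]
p 163 310 328 [-0.0543  0.0599  0.036 ]
p 169 310 328 [-0.0508  0.06    0.036 ]
```

```bash
cat > m.py <<'E'
from h import *
c=cam("wrist");b=np.load("b.npz");o,r=b["o"],b["r"];im=c["image"].astype(int).max(2)
L=lambda p,z:((ray(c,[p],z)[0]-o)@r).round(4)
for y in(100,115,140,145): print(y,dict(zip(range(306,362),im[y,306:362])).values())
E
python3 m.py; python3 - <<'E'
exec(open('m.py').read().split('for y')[0])
print(L((343.6,100),.041),L((343.6,115),.041),L((322.5,140),.036))
E
```

```text
100 dict_values([np.int64(240), np.int64(240), np.int64(240), np.int64(240), np.int64(241), np.int64(245), np.int64(218), np.int64(118), np.int64(110), np.int64(113), np.int64(115), np.int64(115), np.int64(114), np.int64(114), np.int64(116), np.int64(114), np.int64(113), np.int64(115), np.int64(114), np.int64(114), np.int64(114), np.int64(112), np.int64(113), np.int64(113), np.int64(114), np.int64(90), np.int64(52), np.int64(39), np.int64(38), np.int64(39), np.int64(38), np.int64(35), np.int64(38), np.int64(35), np.int64(35), np.int64(29), np.int64(24), np.int64(53), np.int64(169), np.int64(184), np.int64(180), np.int64(179), np.int64(184), np.int64(188), np.int64(68), np.int64(26), np.int64(29), np.int64(24), np.int64(51), np.int64(213), np.int64(255), np.int64(250), np.int64(249), np.int64(247), np.int64(246), np.int64(246)])
115 dict_values([np.int64(238), np.int64(238), np.int64(238), np.int64(239), np.int64(240), np.int64(242), np.int64(235), np.int64(154), np.int64(107), np.int64(110), np.int64(114), np.int64(115), np.int64(114), np.int64(114), np.int64(115), np.int64(116), np.
[... 1629 characters left out ...]
, np.int64(70), np.int64(71), np.int64(71), np.int64(73), np.int64(74), np.int64(75), np.int64(76), np.int64(74), np.int64(72), np.int64(70), np.int64(124), np.int64(205), np.int64(215), np.int64(207), np.int64(201), np.int64(202), np.int64(202), np.int64(202), np.int64(202), np.int64(201), np.int64(202), np.int64(202), np.int64(202), np.int64(202), np.int64(204), np.int64(203), np.int64(202), np.int64(203), np.int64(202), np.int64(203), np.int64(203), np.int64(203), np.int64(204), np.int64(204), np.int64(204), np.int64(205), np.int64(204), np.int64(204), np.int64(204), np.int64(204), np.int64(205), np.int64(205)])
[-0.0883  0.0712  0.041 ] [-0.0807  0.0716  0.041 ] [-0.0672  0.0614  0.036 ]
```

step_arm --pt "1 -0.7 3 0 0 0 0" --pt "1 -1.5 6 0 0 0 0" --pt "1 -2.2 9 0 0 0 0" --pt "1 -2.7 11 0 0 0 0" --pt "1 -2.7 11 0 0 0 0" --pt "1 -2.7 11 0 0 0 0" --pt "1 -2.7 11 0 0 0 0" --pt "1 -2.7 11 0 0 0 0" --pt "1 -2.7 11 0 0 0 0" --pt "1 -2.7 11 0 0 0 0"

```text
clock: 10.7
position: [0.5774, 0.0702, 0.0662]
ee_rot: [-0.115, 0.993, -0.002, 0.002]
ft_force: [5.2, -14.1, 3.8]
grip_width: 0.163
grasp_force: 59.0
```

```bash
python3 - <<'E'
exec(open('m.py').read().split('for y')[0])
o2=manip.get_obs();print((o2["position"]-o)@r,o2["ft_force"],o2["grasp_force"])
z=c["image"];cv2.imwrite("pics/w4.png",z);cv2.imwrite("pics/w4c.png",cv2.resize(z[80:200,250:410],None,fx=5,fy=5,interpolation=cv2.INTER_CUBIC))
for y in(100,115,142,150): print(y,[int(v) for v in im[y,295:350]])
E
```

```text
[0.00047785 0.04991416 0.06620111] [  4.75460034 -13.54210039   4.32373186] 58.96852970123291
100 [106, 110, 112, 112, 111, 113, 113, 112, 113, 113, 113, 114, 114, 115, 114, 116, 117, 99, 52, 49, 52, 54, 56, 58, 55, 51, 54, 108, 166, 182, 179, 180, 183, 137, 66, 50, 52, 44, 68, 222, 253, 248, 247, 246, 247, 247, 247, 247, 247, 246, 246, 244, 245, 245, 246]
115 [104, 106, 111, 111, 111, 108, 110, 111, 110, 110, 111, 111, 112, 113, 112, 114, 108, 78, 38, 38, 44, 50, 50, 49, 50, 50, 66, 133, 182, 181, 180, 182, 171, 119, 69, 66, 66, 68, 153, 234, 242, 239, 239, 239, 239, 239, 239, 240, 240, 240, 241, 241, 241, 242, 242]
142 [222, 219, 150, 88, 85, 87, 88, 87, 89, 89, 88, 88, 88, 89, 89, 88, 87, 87, 133, 222, 161, 47, 70, 73, 73, 72, 72, 72, 74, 76, 77, 77, 77, 74, 73, 119, 195, 215, 213, 212, 212, 212, 212, 212, 211, 211, 211, 212, 212, 211, 211, 212, 212, 212, 212]
150 [229, 101, 86, 92, 95, 94, 94, 95, 95, 95, 94, 95, 95, 95, 94, 95, 95, 95, 97, 90, 50, 47, 73, 72, 71, 71, 71, 70, 75, 76, 75, 75, 74, 72, 81, 160, 236, 231, 228, 227, 227, 225, 221, 219, 215, 214, 214, 215, 216, 215, 215, 216, 215, 214, 215]
```

View pics/w4c.png

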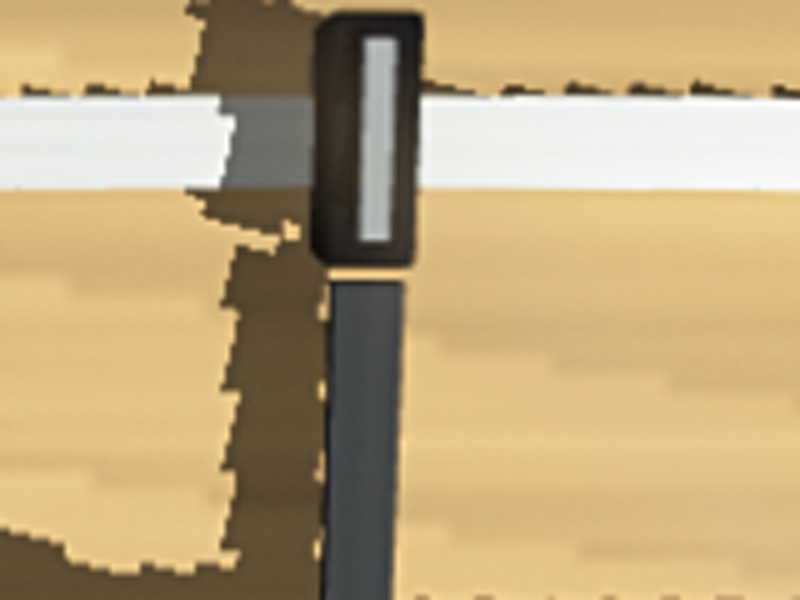

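The marker line is at x ≈ 324.8 and the pointer's centre at about 323, so about 1 mm is left. I'll nudge it.

step_arm --pt "1 -0.3 1.2 0 0 0 0" --pt "1 -0.3 1.2 0 0 0 0" --pt "1 -0.3 1.2 0 0 0 0" --pt "1 -0.3 1.2 0 0 0 0" --pt "1 -0.3 1.2 0 0 0 0" --pt "1 -0.3 1.2 0 0 0 0" --pt "1 -0.3 1.2 0 0 0 0"

```text
clock: 11.45
position: [0.5772, 0.0713, 0.0662]
ee_rot: [-0.115, 0.993, -0.002, 0.002]
ft_force: [5.0, -13.5, 3.3]
grip_width: 0.162
grasp_force: 59.0
```

```bash
python3 - <<'E'
exec(open('m.py').read().split('for y')[0])
a=np.flatnonzero(im[110,315:332]>120)+315;q=np.flatnonzero(im[142,315:340]<80)+315
print(a,q,L((a.mean(),110),.041),L((q.mean(),142),.036),manip.get_obs()["grasp_force"])
E
```

```text
[320 321 322 323 324 325 331] [315 316 317 318 319 320 321 322 323 324 325 326 327 328 329] [-0.0832  0.073   0.041 ] [-0.066   0.0733  0.036 ] 58.96694898605347
```

```bash
python3 -c "
from workcell import manip
print(manip.hand_in())"
```

```text
the job is handed in; nothing more can be done
None
```

I turned the knob anticlockwise to its stop and am holding the jaw open by its handle at about 59 N. The pointer measured within about 1 mm of the marker, and the job was handed in at about 11.5 s; no verdict came back. I didn't re-check the jar, mug and mill at the end, but no move went near them.

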